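# Load and couple the duck train

### The job

Get the duck train ready to be pulled out to the street: swing the cart's drawbar all the way into the fork behind the wooden duck, then take the headed pin out of its block and push it down through fork and drawbar until its head sits on the fork. Also nest every stacking bowl standing about on the bench in a well of its own size on the cart, upright and fully home (some bowls may be missing; any well of the right size will do). Leave the other toys where they are.

Things in the scene. Friction and masses are not known exactly. Their poses are not given: they have to be found in the camera images.
- bowl_l0_mid (a point): Middle (half-way up) of a large loose silicone stacking bowl, may be absent; standing upright, z up. 44 mm tall, thick, foot weighted: a round taper widening from 40 mm diameter at the foot to 58 mm at 30 mm up, then an upright rim band 60 mm in diameter and 14 mm high; shallow dish on top; grip the band from outside. 40 to 100 g. All bowls have the same pale material; only size tells them apart
- bowl_l1_mid (a point): Middle (half-way up) of a large loose silicone stacking bowl, may be absent; standing upright, z up. 44 mm tall, thick, foot weighted: a round taper widening from 40 mm diameter at the foot to 58 mm at 30 mm up, then an upright rim band 60 mm in diameter and 14 mm high; shallow dish on top; grip the band from outside. 40 to 100 g. All bowls have the same pale material; only size tells them apart
- bowl_l2_mid (a point): Middle (half-way up) of a large loose silicone stacking bowl, may be absent; standing upright, z up. 44 mm tall, thick, foot weighted: a round taper widening from 40 mm diameter at the foot to 58 mm at 30 mm up, then an upright rim band 60 mm in diameter and 14 mm high; shallow dish on top; grip the band from outside. 40 to 100 g. All bowls have the same pale material; only size tells them apart
- bowl_s0_mid (a point): Middle (half-way up) of a small loose silicone stacking bowl, may be absent; standing upright, z up. 44 mm tall, thick, foot weighted: a round taper widening from 28 mm diameter at the foot to 46 mm at 30 mm up, then an upright rim band 48 mm in diameter and 14 mm high; shallow dish on top; grip the band from outside. 40 to 100 g. All bowls have the same pale material; only size tells them apart
- bowl_s1_mid (a point): Middle (half-way up) of a small loose silicone stacking bowl, may be absent; standing upright, z up. 44 mm tall, thick, foot weighted: a round taper widening from 28 mm diameter at the foot to 46 mm at 30 mm up, then an upright rim band 48 mm in diameter and 14 mm high; shallow dish on top; grip the band from outside. 40 to 100 g. All bowls have the same pale material; only size tells them apart
- bowl_s2_mid (a point): Middle (half-way up) of a small loose silicone stacking bowl, may be absent; standing upright, z up. 44 mm tall, thick, foot weighted: a round taper widening from 28 mm diameter at the foot to 46 mm at 30 mm up, then an upright rim band 48 mm in diameter and 14 mm high; shallow dish on top; grip the band from outside. 40 to 100 g. All bowls have the same pale material; only size tells them apart
- well_s0 (a point): Centre of the mouth, 58 mm up, of a small tapered well (1st counted from the cart's rear; large and small alternate, 60 mm apart): wooden ring 20 mm high, mouth 37.6 mm inside, wall 4 mm, narrower than the bowl's rim band. A small bowl fully home wedges on the taper with its middle 6 mm above this point. x across the train (away from the robot), y along it to the duck, z up
- well_l0 (a point): Centre of the mouth, 58 mm up, of a large tapered well (2nd counted from the cart's rear; large and small alternate, 60 mm apart): wooden ring 20 mm high, mouth 49.6 mm inside, wall 4 mm, narrower than the bowl's rim band. A large bowl fully home wedges on the taper with its middle 6 mm above this point. x across the train (away from the robot), y along it to the duck, z up
- well_s1 (a point): Centre of the mouth, 58 mm up, of a small tapered well (3rd counted from the cart's rear; large and small alternate, 60 mm apart): wooden ring 20 mm high, mouth 37.6 mm inside, wall 4 mm, narrower than the bowl's rim band. A small bowl fully home wedges on the taper with its middle 6 mm above this point. x across the train (away from the robot), y along it to the duck, z up
- well_l1 (a point): Centre of the mouth, 58 mm up, of a large tapered well (4th counted from the cart's rear; large and small alternate, 60 mm apart): wooden ring 20 mm high, mouth 49.6 mm inside, wall 4 mm, narrower than the bowl's rim band. A large bowl fully home wedges on the taper with its middle 6 mm above this point. x across the train (away from the robot), y along it to the duck, z up
- well_s2 (a point): Centre of the mouth, 58 mm up, of a small tapered well (5th counted from the cart's rear; large and small alternate, 60 mm apart): wooden ring 20 mm high, mouth 37.6 mm inside, wall 4 mm, narrower than the bowl's rim band. A small bowl fully home wedges on the taper with its middle 6 mm above this point. x across the train (away from the robot), y along it to the duck, z up
- well_l2 (a point): Centre of the mouth, 58 mm up, of a large tapered well (6th counted from the cart's rear; large and small alternate, 60 mm apart): wooden ring 20 mm high, mouth 49.6 mm inside, wall 4 mm, narrower than the bowl's rim band. A large bowl fully home wedges on the taper with its middle 6 mm above this point. x across the train (away from the robot), y along it to the duck, z up
- drawbar (a joint): Wooden drawbar on the cart's front, turning about a vertical pivot: 0 rad = at its stop, its lug inside the duck's fork, holes in line; grows up to 1.1 rad as its free end swings sideways to the robot; starts at 0.5 to 1.0. Light friction (about 0.03 N m), stays where it is left
- drawbar_knob (a point): On the axis of the drawbar's upright round handle, 74 mm above the bench: 14 mm diameter, from the bar's top at 60 mm to 88 mm. It is 30 mm from the pivot; push it sideways to swing the bar. The bar's lug (hole 14.5 mm) is centred 68 mm from the pivot
- drawbar_pivot (a point): The drawbar's vertical pivot axis, at the height of the bar's top (60 mm above the bench). Axes as the wells: y along the train to the duck
- hitch (a point): Centre of the hole's mouth on top of the duck's wooden fork, 72 mm above the bench: two level plates, 10 mm thick, 14 mm apart, 30 mm wide, with 13 mm vertical holes in line; the drawbar's lug swings in between them. The duck begins 18 mm beyond along +y; its back rises to 105 mm. Axes as the wells
- pin_knob (a point): Middle of the knob of the steel hitch pin, which stands upright in the rest: knob (head) 22 mm diameter, 34 mm tall (17 mm above and below this point), then a 10 mm shaft, 44 mm long, tip tapered. Seated, the knob's underside is on the fork's top, this point 17 mm above it. Grip the knob high, so that fingertips clear what is below. 40 to 70 g
- rest: Fixed wooden block, 46 x 46 x 50 mm, with a square 14 mm hole in which the pin stands at the start. Origin at the centre of its underside
- train: The duck train, fixed: cart 375 mm long, 76 mm wide (100 over its wheels) and wooden duck on a dark board 120 x 670 x 8 mm. Origin on the bench under the train's middle line, 98 mm behind the drawbar's pivot; y along the train to the duck; board from y = -315 to 355 mm. Wells, pivot and hitch lie at x = 0
- toy_ring: Bystander among the bowls: loose wooden ring, 44 mm diameter, 20 mm high, with a 20 mm hole. Origin under its centre
- drum: Bystander: red plastic drum, 96 mm diameter, 69 mm high. Origin under its centre
- magnifier: Bystander: plastic magnifying glass lying flat, lens ring 68 mm diameter at the origin, 90 mm handle along its -x, 10 mm high
- spoon: Bystander: steel toy spoon, 140 mm, lying along its x axis
- toy_car: Bystander: wooden toy car, 90 mm long along its y, 56 mm wide, 50 mm high. Origin under its centre
There are look-alikes about, which are no part of the job. Leave any purple look-alike of the part that bears bowl_s2_mid alone.

How it is judged:
By the outcome, as a careful person would: the job done as asked, in the order asked, and still so for the second after the job is handed in, with the robot touching nothing.
Of bowl_l0, bowl_l1, bowl_l2, bowl_s0, bowl_s1, bowl_s2 only 4 to 6 are there at a start; the rules pass over those that are not, and their reading is None.
At some moment in a run one of bowl_l0, bowl_l1, bowl_l2, bowl_s0, bowl_s1, bowl_s2 may be knocked a few centimetres aside while the robot is not near it.
It also fails if it takes over 210 s, if anything falls off the work surface, if the arm or the gripper's body presses on something with over 40 N, if the wrist force passes 120 N, or if a joint passes its speed limit or range.

### The arm

A 7-joint arm with a two-finger parallel gripper is mounted at the origin on the work surface. World frame = base frame: x ahead of the robot, y to its left, z up, the work surface at z = 0. Lengths are in m, angles in rad, forces in N, time in s.
With the tool pointing down it reaches from about 0.425 to 0.875 m from the base axis. Payload 4.7 kg.
Tool frame: the origin (TCP) lies midway between the tips of the shut fingers; the grasp point (between the pads) lies ctrl.grasp_offset behind it (ctrl.grasp_offset is the distance from the TCP to the grasp point, in m); z points along the fingers, y is the line along which they close (so a half turn about z gives the same grasp; the last joint's range is limited). The gripper opens to 87 mm and grips with 3 to 60 N. Pads are 19 mm wide; open, the fingers measure 117 mm over their backs; the gripper's body (75 mm by 190 mm) begins 51 mm behind the grasp point.
Start: joints at [-1.129, 0.321, -0.07, 1.45, 0.023, 1.371, -0.057], TCP at [0.27, 0.591, 0.223] pointing down, gripper open.
Joint ranges: [-2.86, 2.86], [-0.3, 2.09], [-1.38, 1.24], [0.06, 2.45], [-1.56, 4.7], [0.09, 2.05], [-2.69, 2.69]. Speed limits (rad/s): [2.57, 2.57, 3.14, 3.14, 3.14, 3.14, 3.14].

### API

Orientations are given as a rotation vector (axis times angle).
In Python, from bench import ctrl gives the robot as it stands. The module is installed in compiled form; this text tells all that it offers.
- The arm moves only by the tool jog_arm, never from a script. Its argument "moves" is one flat list of numbers, 7 for each row, row after row: the shift along the tool's x, y, z in units of 30 cm (1.0 is 30 cm), then the turn, a rotation vector about the tool's x, y, z in units of 60 degrees (1.0 is 60 degrees), then the gripper's target within -1 to 1 (fully open at 1, half-way at 0, shut at -1). In form: [x, y, z, wx, wy, wz, fingers, x, y, z, wx, wy, wz, fingers, ...]. A call has exactly 8 rows; each row is the pose to reach, as a shift and turn from the pose commanded when the call began, along the tool's axes at that moment; what a row does not reach only later rows make up. A row lasts 1/8 s, in which the tool goes at most 62.5 mm and 10.7 degrees, less where a joint would pass 70% of its speed; a pose out of reach is approached as far as the arm can. A call with a number of a shift or a turn outside -1 to 1 is refused whole. A call with a gripper value outside its range is refused whole. The fingers move at their own pace and stop on an object; "newtons" is the grip in N (left out, the last holds). Time passes only in rows, so rows that repeat a pose let the fingers close, or fill a call up. It gives the time, the measured TCP pose, the force, the opening and the grip force at its end, in the units of the state.
- ctrl.get_state(): the state, without advancing time (a new reading comes with each control period).
- ctrl.get_image(name): name is "scene" or "top"; returns a dict with "pixels" (480x640x3 uint8, red, green, blue), "fx", "fy", "cx", "cy" (pixels), "xyz" and "rotation" of the camera in the world. Camera axes: x right, y up, looking along -z (the intrinsics and any distortion apply to the point x, -y, -z); pixel columns grow to the right and rows downward; lengths in m; the calibration is good to about 2 mm. A picture is of the moment at which its call begins. There is no depth.
- ctrl.close_job(): hands the job in; it is judged then, once.
The state is a dict: "time": time; "joint_positions": joint angles; "qd": joint speeds; "joint_torque": joint torques, N m; "position": TCP position; "tool_rot": TCP orientation; "ft_force": force on the tool from outside, world axes, zero at the start; "torque": the same for the moment, N m; "grip_width": opening from 0.0 (shut) to 1.0 (fully open); "grip_force": force on a finger pad.
Only numpy, scipy, OpenCV 4.12 (cv2) and the standard library are available. Lean on these libraries where they do the work, as an engineer would, in place of code of your own. Each camera call takes 0.05 s, during which the arm holds its last target. There are 200 camera calls.

## Working session

There is one attempt and no reset: what is moved stays moved. The work goes in short steps, Python scripts to look and compute and a tool call to move; the robot and the scene stay as the last step left them, time stands still between calls to the robot, and variables do not carry over. Pictures are saved under pics/ and viewed, at most 14 in all, crops included, and the job is handed in when it is done.

Besides the shell and the picture viewer there is one more tool, called after "Request:" as name(argument=value, ...) on one line, values as JSON. jog_arm: Moves the arm, as the interface text tells. Its arguments: {"type":"object","properties":{"moves":{"type":"array"},"newtons":{"type":"number"}},"required":["moves"]}

```bash
ls; mkdir -p pics
python3 - <<'E'
from bench import ctrl
import cv2,numpy as np
for n in("scene","top"):
    d=ctrl.get_image(n); cv2.imwrite(f"pics/{n}0.png",d["pixels"][:,:,::-1])
    print(n,{k:(np.round(v,4).tolist()) for k,v in d.items() if k!="pixels"})
print(ctrl.get_state(),ctrl.grasp_offset)
E
```

```text
pics
scene {'fx': 590.9676, 'fy': 590.9676, 'cx': 314.0205, 'cy': 255.0818, 'xyz': [1.8759, -0.2798, 1.0293], 'rotation': [0.7875, 0.6513, 1.231]}
top {'fx': 548.2419, 'fy': 548.2419, 'cx': 328.3832, 'cy': 234.7338, 'xyz': [0.3206, 0.0133, 1.2759], 'rotation': [0.1356, -0.1764, -1.5829]}
{'time': 0.1, 'joint_positions': array([-1.12890967,  0.32175114, -0.07010665,  1.45158526,  0.02264868,
        1.37077689, -0.05691563]), 'qd': array([ 0.00020623, -0.00292999, -0.00155646, -0.0031775 , -0.00104452,
       -0.00059647,  0.00052334]), 'joint_torque': array([-7.00088094e-04, -4.92568016e+01, -4.06004721e-01, -3.13399816e+01,
       -6.40825205e-02,  3.93620844e-02,  7.55958786e-05]), 'position': array([0.26949688, 0.59094711, 0.22155339]), 'tool_rot': array([-6.66736702e-01, -3.06978492e+00,  2.69783070e-03]), 'ft_force': array([ 0.48536271,  0.43778016, -0.15128302]), 'torque': array([-0.03132903, -0.00760799,  0.01681094]), 'grip_force': 0.0, 'grip_width': 1.0019982235668827} 0.0187
```

View pics/scene0.png

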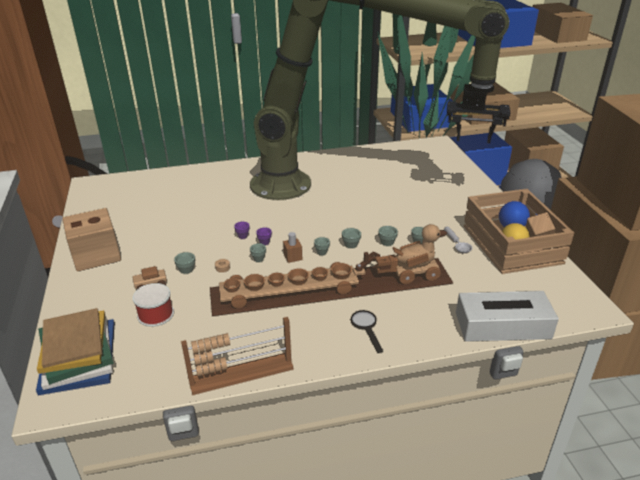

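View pics/top0.png

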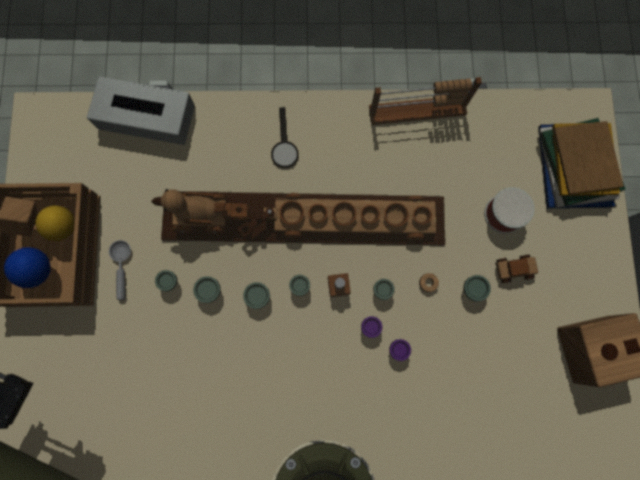

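The scene picture shows six pale green bowls, two purple look-alikes (left alone), the pin in its block and the drawbar swung out. In the top picture the bowls are at (166,281), (207,290), (257,296), (300,286), (384,290), (476,289); pin at (340,283); wells along row ~216; fork near (237,211), drawbar knob near (268,212).

```bash
cat > h.py <<'E'
import numpy as np,cv2
from scipy.spatial.transform import Rotation as R
from bench import ctrl
def cast(d,u,v,z):
    r=R.from_rotvec(d["rotation"]).apply([(u-d["cx"])/d["fx"],-(v-d["cy"])/d["fy"],-1]); c=np.array(d["xyz"])
    return c+r*(z-c[2])/r[2]
def proj(d,p):
    q=R.from_rotvec(d["rotation"]).inv().apply(np.array(p)-d["xyz"])
    return np.array([d["cx"]+d["fx"]*q[0]/-q[2], d["cy"]+d["fy"]*q[1]/q[2]])
def bowls(d,z=0.037):
    hsv=cv2.cvtColor(d["pixels"],cv2.COLOR_RGB2HSV)
    m=cv2.inRange(hsv,(65,25,40),(100,140,255)); m=cv2.morphologyEx(m,cv2.MORPH_OPEN,np.ones((3,3)))
    out=[]
    for c in cv2.findContours(m,cv2.RETR_EXTERNAL,cv2.CHAIN_APPROX_NONE)[0]:
        if 100<cv2.contourArea(c)<2500:
            w=np.array([cast(d,*p[0],z)[:2] for p in c],np.float32)
            (x,y),r=cv2.minEnclosingCircle(w); out.append((round(x,4),round(y,4),round(2*r,4),cv2.boundingRect(c)))
    return out
def tool(p,yaw=None):
    "offset from current TCP to world point p in move units (30cm), tool axes"
    s=ctrl.get_state(); return np.round(R.from_rotvec(s["tool_rot"]).inv().apply(np.array(p)-s["position"])/.3,3)
E
python3 - <<'E'
from h import *
d=ctrl.get_image("top")
for b in bowls(d): print(b)
hsv=cv2.cvtColor(d["pixels"],cv2.COLOR_RGB2HSV)
print(hsv[283,340],hsv[288,257],hsv[198,180])
# board: dark brown convex hull
m=((hsv[...,2]<75)&(hsv[...,0]<15)).astype(np.uint8); m[:180]=0;m[255:]=0;m[:,:140]=0;m[:,470:]=0
c=max(cv2.findContours(m,0,1)[0],key=cv2.contourArea)
w=np.array([cast(d,*p[0],.008)[:2] for p in c],np.float32); r=cv2.minAreaRect(w); print("board",r, cv2.boxPoints(r).tolist())
im=d["pixels"][:,:,::-1]
cv2.imwrite("pics/train.png",cv2.resize(im[180:310,150:450],None,fx=2.6,fy=2.6,interpolation=cv2.INTER_CUBIC))
E
```

```text
(0.4381, -0.3572, 0.0509, (467, 280, 20, 20))
[ 60   5 105] [62 43 78] [ 15 121  82]
board ((0.6166379451751709, 0.03474235534667969), (0.664806067943573, 0.11892762035131454), 88.07100677490234) [[0.5460188388824463, -0.2954707145690918], [0.6648790836334229, -0.29947394132614136], [0.6872570514678955, 0.36495542526245117], [0.568396806716919, 0.36895865201950073]]
```

View pics/train.png

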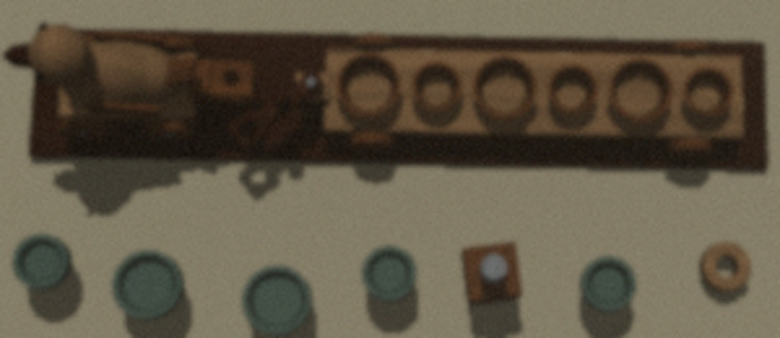

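The crop shows fork hole at about full-image px (239,210), pivot bolt (269.6,211), wells in row ~(292..421, 214), pin knob at (340,282), and the dark drawbar angled toward the robot.

```bash
sed -i 's/(65,25,40),(100,140,255)/(50,32,40),(100,140,255)/' h.py
python3 - <<'E'
from h import *
d=ctrl.get_image("top"); s=ctrl.get_image("scene")
for b in bowls(d): print(b)
print("scene"); 
for b in bowls(s): print(b)
ct=np.array([.6166,.0347]); yd=np.array([.0337,.9994]); xd=np.array([yd[1],-yd[0]]); o=ct-.02*yd
def tr(p): q=p[:2]-o; return np.round([q@xd,q@yd],4)
c=[(706,94),(639,92),(572,93),(505,88),(437,89),(369,87)]
for u,v in c: print("well",tr(cast(d,150+u/2.6,180+v/2.6,.058)))
print("fork",tr(cast(d,150+232/2.6,180+77/2.6,.072)),"piv",tr(cast(d,150+311/2.6,180+81/2.6,.063)))
# grey pin knob
hsv=cv2.cvtColor(d["pixels"],cv2.COLOR_RGB2HSV)[270:300,325:355]
m=((hsv[...,1]<30)&(hsv[...,2]>85)).astype(np.uint8); M=cv2.moments(m,True); u,v=325+M["m10"]/M["m00"],270+M["m01"]/M["m00"]
print("knob",M["m00"],u,v,cast(d,u,v,.104))
# cart top plane light wood rect
im=d["pixels"]
cv2.imwrite("pics/hitch.png",cv2.resize(im[190:260,215:300,::-1],None,fx=8,fy=8,interpolation=cv2.INTER_CUBIC)*1)
cv2.imwrite("pics/hs.png",cv2.resize(s["pixels"][210:310,200:460,::-1],None,fx=3,fy=3,interpolation=cv2.INTER_CUBIC))
E
```

```text
(0.4286, 0.1436, 0.0503, (246, 287, 21, 21))
(0.441, -0.1442, 0.0435, (378, 281, 15, 18))
(0.4465, 0.2553, 0.0535, (195, 280, 23, 22))
(0.4501, 0.0464, 0.0366, (292, 279, 16, 15))
(0.4406, -0.3562, 0.0586, (465, 276, 25, 25))
(0.4695, 0.3467, 0.0444, (157, 271, 19, 19))
(0.7853, -0.5619, 0.0694, (544, 130, 11, 28))
scene
(0.7937, -0.6168, 0.1633, (46, 340, 67, 44))
(-0.7249, 0.8168, 0.7024, (414, 63, 15, 52))
(-1.0758, 0.7568, 0.912, (379, 40, 18, 57))
(-0.9009, 0.299, 1.5033, (297, 40, 23, 112))
(-1.0101, 1.1531, 1.061, (447, 35, 29, 63))
(-0.967, 1.0032, 1.6681, (424, 25, 35, 108))
(-1.5652, 1.2049, 0.4884, (424, 23, 13, 23))
(-1.3298, 0.9158, 1.5616, (393, 14, 20, 86))
(-1.251, 0.6895, 2.2384, (359, 7, 15, 137))
(-2.1982, 0.3887, 1.0478, (278, 0, 15, 41))
(-1.7801, 0.1844, 1.9883, (255, 0, 23, 97))
(-1.4937, 0.046, 2.6491, (234, 0, 27, 157))
well [-0.0024 -0.2502]
well [-0.0017 -0.191 ]
well [-0.0037 -0.1318]
well [-0.0003 -0.0728]
well [-0.0024 -0.0131]
well [-0.0017  0.0466]
fork [0.0015 0.1646] piv [0.0015 0.0971]
knob 61.0 339.55737704918033 282.21311475409834 [ 0.45156099 -0.04142597  0.104     ]
```

View pics/hitch.png

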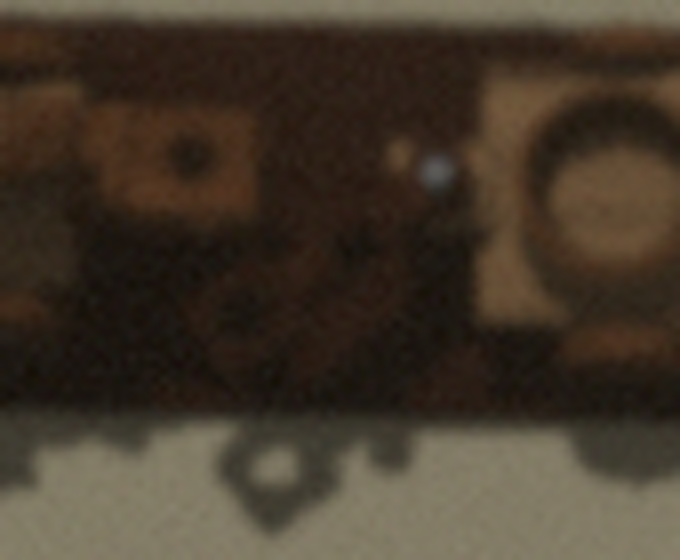

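View pics/hs.png

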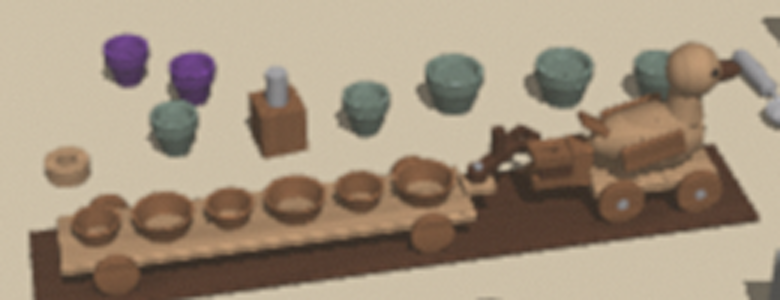

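Drawbar lug shows at hitch crop (240,310), its knob at about (355,237), pivot (436,172); the scene crop confirms six green bowls, three large and three small, and empty wells.

```bash
cat >> h.py <<'E'
yd=np.array([.0337,.9994,0]); xd=np.array([yd[1],-yd[0],0]); O=np.array([.6166,.0347,0])-.02*yd
RT=R.from_matrix(np.c_[yd,xd,[0,0,-1]])
def W(tx,ty,z): return O+tx*xd+ty*yd+[0,0,z]
def T(p): q=np.array(p)-O; return np.round([q@xd,q@yd,p[2]],4)
def go(p):
    s=ctrl.get_state(); r=R.from_rotvec(s["tool_rot"])
    print("shift",np.round(r.inv().apply(np.array(p)-s["position"])/.3,3),"turn",np.round((r.inv()*RT).as_rotvec()/np.radians(60),3),
     "train",T(s["position"]),"F",np.round(s["ft_force"],1),"g",round(float(s["grip_width"]),3),"t",round(s["time"],1))
E
python3 - <<'E'
from h import *
d=ctrl.get_image("top")
a=T(cast(d,269.5,211.5,.063));b=T(cast(d,245,228.75,.06));print(a,b,np.arctan2(a[0]-b[0],b[1]-a[1]),np.hypot(*(a-b)[:2]), T(cast(d,259.4,219.6,.088)))
go(W(-.08,.125,.12)); print(W(0,.166,.1))
E
```

```text
[0.0007 0.0973 0.063 ] [-0.0397  0.1514  0.06  ] 0.6414276520490672 0.0675201451420241 [-0.0243  0.1167  0.088 ]
shift [-1.441 -0.987  0.341] turn [-0.     0.     1.124] train [-0.3655  0.5645  0.2222] F [-0.3 -0.4  0.5] g 1.001 t 0.3
[0.6215202 0.1806124 0.1      ]
```

Request:
jog_arm(moves=[-0.12,-0.08,0,0,0,0.16,-1,-0.28,-0.18,0,0,0,0.32,-1,-0.46,-0.3,0,0,0,0.48,-1,-0.64,-0.42,0,0,0,0.64,-1,-0.82,-0.55,0,0,0,0.8,-1,-0.96,-0.66,0,0,0,0.95,-1,-1,-0.7,0,0,0,1,-1,-1,-0.7,0,0,0,1,-1])

```text
time: 1.3
position: [0.4559, 0.2752, 0.2228]
tool_rot: [-2.114, -2.323, -0.001]
ft_force: [-0.5, 0.6, 0.1]
grip_width: 0.17
grip_force: 0.0
```

```bash
python3 -c "
from h import *
go(W(-.08,.125,.068))"
```

```text
shift [-0.468  0.238  0.516] turn [ 0.    -0.001  0.122] train [-0.1687  0.2549  0.2228] F [-0.5  0.6  0.1] g 0.17 t 1.3
```

Request:
jog_arm(moves=[-0.15,0.08,0,0,0,0.12,-1,-0.3,0.16,0.05,0,0,0.12,-1,-0.42,0.22,0.2,0,0,0.12,-1,-0.468,0.238,0.36,0,0,0.12,-1,-0.468,0.238,0.48,0,0,0.12,-1,-0.468,0.238,0.516,0,0,0.12,-1,-0.468,0.238,0.516,0,0,0.12,-1,-0.468,0.238,0.516,0,0,0.12,-1])

```text
time: 2.3
position: [0.5412, 0.1445, 0.0695]
tool_rot: [2.252, 2.19, 0.005]
ft_force: [-0.5, 0.4, -0.2]
grip_width: 0.006
grip_force: 0.0
```

```bash
python3 -c "
from h import *
go(W(-.03,.125,.068))"
```

```text
shift [-0.008  0.163  0.006] turn [ 0.003 -0.002  0.005] train [-0.0791  0.1271  0.0695] F [-0.5  0.4 -0.2] g 0.006 t 2.3
```

Request:
jog_arm(moves=[-0.005,0.03,0.005,0,0,0,-1,-0.005,0.06,0.005,0,0,0,-1,-0.005,0.09,0.005,0,0,0,-1,-0.005,0.115,0.005,0,0,0,-1,-0.005,0.14,0.005,0,0,0,-1,-0.005,0.16,0.005,0,0,0,-1,-0.005,0.175,0.005,0,0,0,-1,-0.005,0.185,0.005,0,0,0,-1])

```text
time: 3.3
position: [0.5935, 0.1426, 0.0658]
tool_rot: [-2.249, -2.187, 0.002]
ft_force: [-3.8, 3.4, 1.4]
grip_width: 0.006
grip_force: 2.1
```

```bash
python3 -c "
from h import *
go(W(-.02,.125,.068))"
```

```text
shift [-0.007  0.022 -0.008] turn [-0.004 -0.002  0.006] train [-0.0267  0.1271  0.0658] F [-3.8  3.4  1.4] g 0.006 t 3.3
```

Request:
jog_arm(moves=[0,0.005,0,0,0,0,-1,0,0.01,0,0,0,0,-1,0,0.015,0,0,0,0,-1,0,0.02,0,0,0,0,-1,0,0.025,0,0,0,0,-1,0,0.03,0,0,0,0,-1,0,0.03,0,0,0,0,-1,0,0.03,0,0,0,0,-1])

```text
time: 4.3
position: [0.6049, 0.1391, 0.0664]
tool_rot: [2.254, 2.187, 0.001]
ft_force: [-0.8, 1.6, -0.6]
grip_width: 0.008
grip_force: 0.3
```

Run:
```python
from h import *
go(W(-.02,.125,.068))
s=ctrl.get_image("scene"); u,v=proj(s,W(0,.14,.07)).astype(int); print(u,v)
cv2.imwrite("pics/d1.png",cv2.resize(s["pixels"][v-40:v+40,u-50:u+50,::-1],None,fx=6,fy=6,interpolation=cv2.INTER_CUBIC))
```

```text
shift [ 0.003 -0.016 -0.005] turn [0.001 0.    0.003] train [-0.0152  0.124   0.0664] F [-0.8  1.6 -0.6] g 0.008 t 4.3
373 259
```

View pics/d1.png

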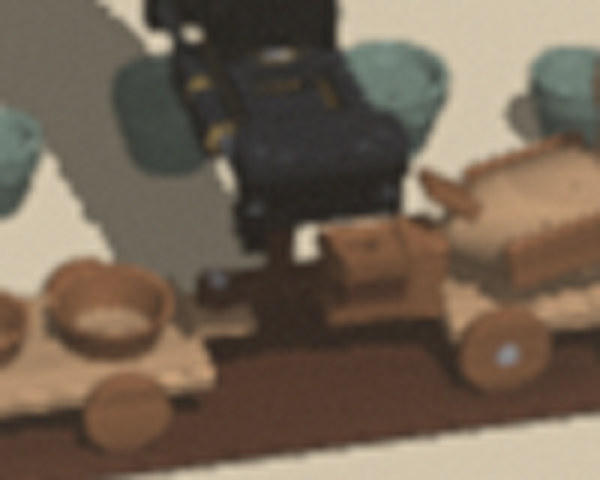

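The bar now runs from the pivot (crop 215,285) to the fork, nearly in; no clear stop force yet.

Request:
jog_arm(moves=[0,0.005,0,0,0,0,-1,0,0.01,0,0,0,0,-1,0,0.015,0,0,0,0,-1,0,0.02,0,0,0,0,-1,0,0.025,0,0,0,0,-1,0,0.025,0,0,0,0,-1,0,0.025,0,0,0,0,-1,0,0.025,0,0,0,0,-1])

```text
time: 5.35
position: [0.6066, 0.1395, 0.0661]
tool_rot: [-2.248, -2.183, 0.013]
ft_force: [-16.2, -1.7, 12.5]
grip_width: 0.008
grip_force: 8.4
```

Request:
jog_arm(moves=[0,-0.03,0,0,0,0,-1,0,-0.08,0,0,0,0,-1,0,-0.14,-0.05,0,0,0,-1,0,-0.22,-0.2,0,0,0,-1,0,-0.3,-0.35,0,0,0,-0.2,-0.1,-0.4,-0.45,0,0,0,-0.2,-0.3,-0.45,-0.45,0,0,0,-0.2,-0.4,-0.45,-0.45,0,0,0,-0.2])

```text
time: 6.35
position: [0.4725, 0.0205, 0.2019]
tool_rot: [2.256, 2.185, 0.004]
ft_force: [-0.1, -0.3, -0.7]
grip_width: 0.354
grip_force: 0.0
```

Run:
```python
from h import *
d=ctrl.get_image("top"); s=ctrl.get_image("scene"); u,v=proj(s,W(0,.14,.07)).astype(int); 
a=cv2.resize(s["pixels"][v-35:v+35,u-40:u+40,::-1],(400,350),interpolation=cv2.INTER_CUBIC)
u,v=proj(d,W(0,.14,.07)).astype(int);print(u-40,v-35)
b=cv2.resize(d["pixels"][v-35:v+35,u-40:u+40,::-1],(400,350),interpolation=cv2.INTER_CUBIC)
cv2.imwrite("pics/d2.png",cv2.convertScaleAbs(np.hstack([a,b]),alpha=1.6))
u,v=proj(d,[.45,-.04,.1]).astype(int)
def knob(d,p,z):
    u,v=proj(d,p).astype(int); u0,v0=u-16,v-16
    hsv=cv2.cvtColor(d["pixels"],cv2.COLOR_RGB2HSV)[v0:v0+32,u0:u0+32]
    m=((hsv[...,1]<40)&(hsv[...,2]>75)).astype(np.uint8); n,l,st,c=cv2.connectedComponentsWithStats(m); k=1+st[1:,4].argmax()
    print(st[k],c[k]+[u0,v0]); return cast(d,*(c[k]+[u0,v0]),z)
print(knob(d,[.4516,-.0414,.1],.104),knob(s,[.4516,-.0414,.1],.097))
go([.4516,-.0414,.16])
```

```text
210 175Traceback (most recent call last):
  File "<stdin>", line 13, in <module>
  File "<stdin>", line 11, in knob
ValueError: attempt to get argmax of an empty sequence
```

View pics/d2.png

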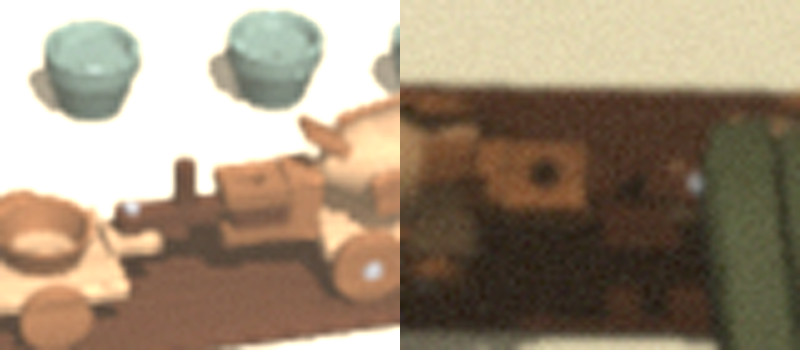

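Drawbar lies straight into the fork, its holder clear; fork hole in the right half at (543,173) → px (238.6,209.6), in the scene at (384.6,259).

Run:
```python
from h import *
d=ctrl.get_image("top"); s=ctrl.get_image("scene")
print("hole",T(cast(d,238.6,209.6,.072)),T(cast(s,384.6,259,.072)))
print("pin top", cast(d,339.56,282.21,.08))
u,v=proj(s,[.445,-.04,.067]).astype(int); print(u,v)
hsv=cv2.cvtColor(s["pixels"],cv2.COLOR_RGB2HSV)[v-16:v+16,u-16:u+16]
m=((hsv[...,1]<35)&(hsv[...,2]>60)&(hsv[...,2]<190)).astype(np.uint8); n,l,st,c=cv2.connectedComponentsWithStats(m)
for k in range(1,n):
  if st[k,4]>20: print(st[k],c[k]+[u-16,v-16],cast(s,*(c[k]+[u-16,v-16]),.067))
go([.446,-.04,.07])
```

```text
hole [0.0015 0.1661 0.072 ] [0.0051 0.1704 0.072 ]
pin top [ 0.45424956 -0.04255255  0.08      ]
292 236
[12 11  8 14 95] [291.87368421 237.52631579] [ 0.45194957 -0.04186678  0.067     ]
shift [-0.215 -0.085  0.438] turn [ 0.001 -0.001  0.003] train [-0.1428  0.0039  0.2014] F [0.3 0.3 0. ] g 0.394 t 6.5
```

```bash
python3 -c "
from h import *
go([.4525,-.0422,.060])"
```

```text
shift [-0.221 -0.063  0.471] turn [ 0.001 -0.001  0.003] train [-0.1428  0.0039  0.2014] F [0.3 0.3 0. ] g 0.394 t 6.5
```

Request:
jog_arm(moves=[-0.1,-0.03,0,0,0,0,0.1,-0.2,-0.06,0.05,0,0,0,0.1,-0.22,-0.065,0.15,0,0,0,0.1,-0.22,-0.065,0.2,0,0,0,0.1,-0.22,-0.065,0.2,0,0,0,0.1,-0.22,-0.065,0.2,0,0,0,0.1,-0.22,-0.065,0.2,0,0,0,0.1,-0.22,-0.065,0.2,0,0,0,0.1])

```text
time: 7.55
position: [0.4525, -0.0418, 0.1419]
tool_rot: [2.254, 2.188, 0.002]
ft_force: [-0.5, -0.5, -1.3]
grip_width: 0.553
grip_force: 0.0
```

```bash
python3 -c "
from h import *
go([.4525,-.0422,.060])"
```

```text
shift [-0.001 -0.     0.273] turn [ 0.001 -0.     0.004] train [-0.1614 -0.062   0.1419] F [-0.5 -0.5 -1.3] g 0.553 t 7.5
```

Request:
jog_arm(newtons=25, moves=[0,0,0.1,0,0,0,0.1,0,0,0.2,0,0,0,0.1,0,0,0.273,0,0,0,0.1,0,0,0.273,0,0,0,0.1,0,0,0.273,0,0,0,-0.6,0,0,0.273,0,0,0,-1,0,0,0.273,0,0,0,-1,0,0,0.273,0,0,0,-1])

```text
time: 8.55
position: [0.4527, -0.0419, 0.0601]
tool_rot: [2.254, 2.188, 0.002]
ft_force: [-0.0, 0.0, 3.2]
grip_width: 0.247
grip_force: 25.0
```

```bash
python3 -c "
from h import *
go(W(.0015,.1655,.16))"
```

```text
shift [ 0.757  0.546 -0.332] turn [ 0.002 -0.     0.004] train [-0.1612 -0.0621  0.0601] F [-0.   0.   3.2] g 0.247 t 8.6
```

Request:
jog_arm(moves=[0,0,-0.1,0,0,0,-1,0,0,-0.25,0,0,0,-1,0.05,0.04,-0.36,0,0,0,-1,0.18,0.13,-0.36,0,0,0,-1,0.34,0.25,-0.36,0,0,0,-1,0.5,0.36,-0.36,0,0,0,-1,0.64,0.46,-0.36,0,0,0,-1,0.72,0.53,-0.36,0,0,0,-1])

```text
time: 9.55
position: [0.6178, 0.1726, 0.1665]
tool_rot: [-2.25, -2.191, 0.001]
ft_force: [0.5, -0.2, -0.3]
grip_width: 0.248
grip_force: 25.0
```

Run:
```python
from h import *
go(W(.0015,.1655,.142))
```

```text
shift [0.025 0.017 0.082] turn [-0.001 -0.     0.007] train [-0.0035  0.1578  0.1665] F [ 0.5 -0.2 -0.3] g 0.248 t 9.6
```

Request:
jog_arm(moves=[0.02,0.01,0.03,0,0,0,-1,0.025,0.017,0.07,0,0,0.007,-1,0.025,0.017,0.095,0,0,0.007,-1,0.025,0.017,0.095,0,0,0.007,-1,0.025,0.017,0.095,0,0,0.007,-1,0.025,0.017,0.095,0,0,0.007,-1,0.025,0.017,0.095,0,0,0.007,-1,0.025,0.017,0.095,0,0,0.007,-1])

```text
time: 10.55
position: [0.6228, 0.1766, 0.1391]
tool_rot: [2.262, 2.18, 0.001]
ft_force: [-0.5, 1.5, 0.6]
grip_width: 0.245
grip_force: 25.0
```

Run:
```python
from h import *
go(W(.0015,.1655,.138))
d=ctrl.get_image("top"); s=ctrl.get_image("scene"); im=[]
p,q=W(.0015,.1655,.072),W(.0015,.1655,.084)
print("pred hole",proj(s,p),"pred tip",proj(s,q))
u,v=proj(s,W(0,.165,.09)).astype(int); print(u-30,v-30)
cv2.imwrite("pics/p1.png",cv2.convertScaleAbs(cv2.resize(s["pixels"][v-30:v+30,u-30:u+30,::-1],(600,600),interpolation=cv2.INTER_CUBIC),alpha=1.5))
```

```text
shift [0.011 0.    0.004] turn [ 0.    -0.    -0.003] train [0.0014 0.162  0.1391] F [-0.5  1.5  0.6] g 0.245 t 10.6
pred hole [382.51141856 258.46864482] pred tip [382.73003948 254.92815122]
352 222
```

View pics/p1.png

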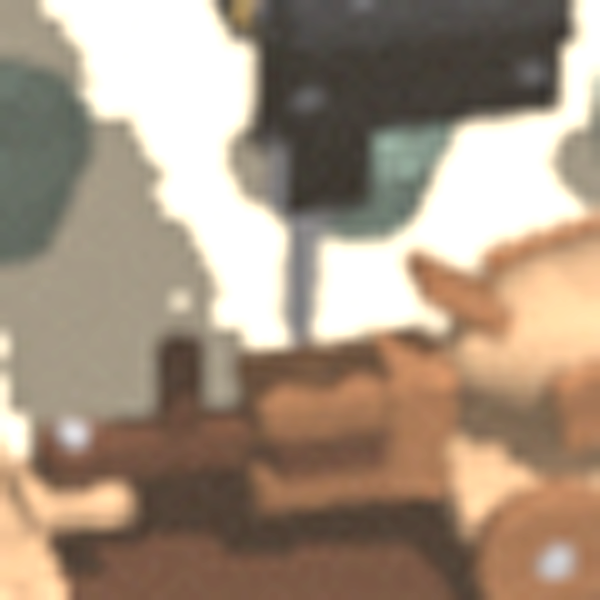

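Pin shaft hangs at crop x≈300 (px 382), tip about (382,256.5), just above the fork; the TCP is ~4 mm short along the train.

Request:
jog_arm(moves=[0.005,-0.002,0,0,0,0,-1,0.013,-0.002,0,0,0,0,-1,0.013,-0.002,0.01,0,0,0,-1,0.013,-0.002,0.02,0,0,0,-1,0.013,-0.002,0.03,0,0,0,-1,0.013,-0.002,0.04,0,0,0,-1,0.013,-0.002,0.05,0,0,0,-1,0.013,-0.002,0.06,0,0,0,-1])

```text
time: 11.65
position: [0.6222, 0.1804, 0.1207]
tool_rot: [-2.262, -2.18, -0.0]
ft_force: [0.4, -0.3, -1.4]
grip_width: 0.246
grip_force: 25.0
```

Run:
```python
from h import *
go(W(.0015,.1655,.08))
```

```text
shift [-0.001  0.003  0.136] turn [ 0.    -0.    -0.003] train [0.0007 0.1658 0.1207] F [ 0.4 -0.3 -1.4] g 0.246 t 11.7
```

Request:
jog_arm(moves=[0,0,0.01,0,0,0,-1,0,0,0.02,0,0,0,-1,0,0,0.03,0,0,0,-1,0,0,0.04,0,0,0,-1,0,0,0.05,0,0,0,-1,0,0,0.06,0,0,0,-1,0,0,0.07,0,0,0,-1,0,0,0.07,0,0,0,-1])

```text
time: 12.65
position: [0.6221, 0.1805, 0.0996]
tool_rot: [-2.262, -2.18, 0.0]
ft_force: [0.1, 1.0, -0.3]
grip_width: 0.242
grip_force: 25.0
```

Request:
jog_arm(moves=[0,0,0.01,0,0,0,-1,0,0,0.02,0,0,0,-1,0,0,0.03,0,0,0,-1,0,0,0.04,0,0,0,-1,0,0,0.05,0,0,0,-1,0,0,0.06,0,0,0,-1,0,0,0.07,0,0,0,-1,0,0,0.07,0,0,0,-1])

```text
time: 13.65
position: [0.6225, 0.1806, 0.0822]
tool_rot: [-2.262, -2.179, -0.002]
ft_force: [-7.0, -1.3, 15.6]
grip_width: 0.243
grip_force: 25.0
```

Request:
jog_arm(moves=[0,0,0,0,0,0,-0.2,0,0,0,0,0,0,0.1,0,0,0,0,0,0,0.1,0,0,-0.1,0,0,0,0.1,0,0,-0.25,0,0,0,0.1,0,0,-0.4,0,0,0,0.1,0,0,-0.5,0,0,0,0.6,0,0,-0.5,0,0,0,1])

```text
time: 14.65
position: [0.6238, 0.1807, 0.2317]
tool_rot: [2.261, 2.178, 0.008]
ft_force: [0.5, -0.9, 0.4]
grip_width: 0.697
grip_force: 0.0
```

```bash
cat > bw.py <<'E'
from h import *
def find(d):
    px=cv2.medianBlur(d["pixels"],5); lab=cv2.cvtColor(px,cv2.COLOR_RGB2LAB).astype(int)
    m=((lab[...,1]<125)&(lab[...,2]<134)&(lab[...,0]>20)).astype(np.uint8); m[:262]=0; m[320:]=0
    for c in cv2.findContours(m,0,1)[0]:
        if 80<cv2.contourArea(c)<900:
            c=cv2.convexHull(c); w=np.array([cast(d,*p[0],.037)[:2] for p in c],np.float32)
            e=cv2.fitEllipse(w); print("bowl",np.round(e[0],4),"diam",np.round(e[1],4),"enc",round(2*cv2.minEnclosingCircle(w)[1],4))
E
python3 - <<'E'
from bw import *
d=ctrl.get_image("top"); find(d); go(W(0,0,.2))
lab=cv2.cvtColor(cv2.medianBlur(d["pixels"],5),cv2.COLOR_RGB2LAB); print(lab[290,257],lab[288,300],lab[320,430])
s=ctrl.get_image("scene"); u,v=proj(s,W(0,.165,.08)).astype(int)
a=cv2.resize(s["pixels"][v-30:v+30,u-40:u+40,::-1],(400,300),interpolation=cv2.INTER_CUBIC)
cv2.imwrite("pics/p2.png",cv2.convertScaleAbs(np.hstack([a,cv2.resize(d["pixels"][180:315,150:330,::-1],(400,300))]),alpha=1.5))
E
```

```text
bowl [0.4335 0.1356] diam [0.0374 0.0568] enc 0.0538
bowl [ 0.4417 -0.1436] diam [0.0415 0.0434] enc 0.0443
bowl [ 0.4402 -0.3564] diam [0.0561 0.0579] enc 0.0596
bowl [0.4536 0.0471] diam [0.0415 0.0437] enc 0.0452
bowl [0.4695 0.3471] diam [0.043  0.0463] enc 0.0476
shift [-0.553 -0.002  0.098] turn [ 0.001 -0.001 -0.003] train [0.0012 0.1659 0.2294] F [-0.7  0.6  0.2] g 0.739 t 14.7
[ 48 124 131] [ 96 120 133] [156 127 142]
```

View pics/p2.png

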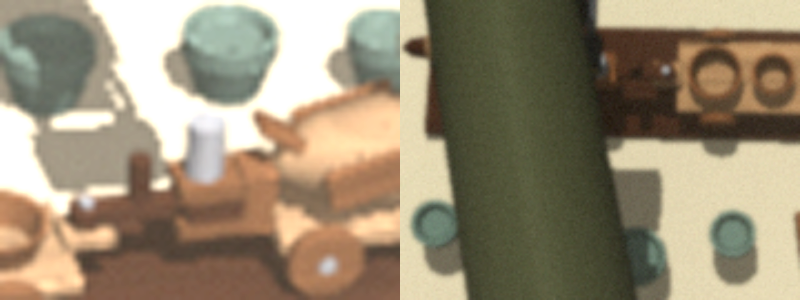

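The pin's head sits on the fork with the shaft through it. Now the bowls; the arm hides one in the top view.

Run:
```python
from h import *
for n,p in dict(s_a=(.4536,.0471),s_b=(.4417,-.1436),s_c=(.4695,.3471),l_a=(.4402,-.3564),l_b=(.4290,.1436),l_c=(.4470,.2553)).items(): print(n,T((*p,0)))
go([.4536,.0471,.022])
```

```text
s_a [-0.1633  0.0269  0.    ]
s_b [-0.1688 -0.1641  0.    ]
s_c [-0.1575  0.3273  0.    ]
l_a [-0.1631 -0.3768  0.    ]
l_b [-0.1912  0.1225  0.    ]
l_c [-0.1769  0.2348  0.    ]
shift [-0.465 -0.544  0.687] turn [-0.001  0.    -0.003] train [0.0004 0.1658 0.228 ] F [-0.5 -0.4 -0.2] g 0.779 t 14.8
```

Request:
jog_arm(newtons=15, moves=[-0.1,-0.12,0,0,0,0,1,-0.23,-0.26,0.05,0,0,0,1,-0.35,-0.41,0.15,0,0,0,1,-0.45,-0.52,0.28,0,0,0,1,-0.465,-0.544,0.42,0,0,0,1,-0.465,-0.544,0.56,0,0,0,1,-0.465,-0.544,0.687,0,0,0,1,-0.465,-0.544,0.687,0,0,0,1])

```text
time: 15.75
position: [0.4498, 0.046, 0.0193]
tool_rot: [-2.26, -2.177, 0.013]
ft_force: [-0.2, -0.1, 0.4]
grip_width: 0.999
grip_force: 0.0
```

Run:
```python
from h import *
go([.4536,.0471,.022])
```

```text
shift [ 0.004  0.013 -0.009] turn [-0.008  0.003 -0.004] train [-0.1671  0.0257  0.0193] F [-0.2 -0.1  0.4] g 0.999 t 15.8
```

Request:
jog_arm(newtons=15, moves=[0.002,0.006,-0.008,0,0,0,0,0.002,0.006,-0.008,0,0,0,-0.6,0.002,0.006,-0.008,0,0,0,-1,0.002,0.006,-0.008,0,0,0,-1,0.002,0.006,-0.008,0,0,0,-1,0.002,0.006,-0.08,0,0,0,-1,0.002,0.006,-0.2,0,0,0,-1,0.002,0.006,-0.34,0,0,0,-1])

```text
time: 16.75
position: [0.455, 0.0474, 0.1252]
tool_rot: [-2.262, -2.179, 0.003]
ft_force: [0.9, 1.1, -0.7]
grip_width: 0.542
grip_force: 15.0
```

Run:
```python
from h import *
go(W(-.0005,-.131,.085))
```

```text
shift [-0.525  0.54   0.133] turn [-0.002  0.001 -0.003] train [-0.162   0.0272  0.1252] F [ 0.9  1.1 -0.7] g 0.542 t 16.8
```

Request:
jog_arm(moves=[-0.06,0.06,0,0,0,0,-1,-0.18,0.19,0,0,0,0,-1,-0.32,0.33,0,0,0,0,-1,-0.44,0.45,0,0,0,0,-1,-0.51,0.52,0,0,0,0,-1,-0.525,0.54,0.04,0,0,0,-1,-0.525,0.54,0.1,0,0,0,-1,-0.525,0.54,0.12,0,0,0,-1])

```text
time: 17.75
position: [0.6097, -0.1137, 0.0862]
tool_rot: [-2.258, -2.179, 0.003]
ft_force: [-0.3, 0.8, -0.7]
grip_width: 0.543
grip_force: 15.0
```

Run:
```python
from h import *
go(W(-.0005,-.131,.064))
```

```text
shift [-0.008  0.005  0.074] turn [-0.004 -0.001 -0.002] train [-0.0019 -0.1285  0.0862] F [-0.3  0.8 -0.7] g 0.543 t 17.8
```

Request:
jog_arm(moves=[-0.006,0.003,0.01,0,0,0,-1,-0.006,0.003,0.02,0,0,0,-1,-0.006,0.003,0.03,0,0,0,-1,-0.006,0.003,0.04,0,0,0,-1,-0.006,0.003,0.05,0,0,0,-1,-0.006,0.003,0.06,0,0,0,-1,-0.006,0.003,0.07,0,0,0,-1,-0.006,0.003,0.08,0,0,0,-1])

```text
time: 18.75
position: [0.6142, -0.1162, 0.0667]
tool_rot: [2.261, 2.181, 0.005]
ft_force: [-4.1, 4.7, 22.4]
grip_width: 0.544
grip_force: 15.0
```

Run:
```python
from h import *
go(W(-.0005,-.131,.064))
```

```text
shift [-0.    -0.011  0.009] turn [ 0.002 -0.002 -0.002] train [ 0.0027 -0.1309  0.0667] F [-4.1  4.7 22.4] g 0.544 t 18.8
```

Request:
jog_arm(moves=[0.005,-0.005,0,0,0,0,-1,0.007,-0.01,0.0,0,0,0,-1,0.007,-0.01,0.005,0,0,0,-1,0.007,-0.01,0.01,0,0,0,-1,0.007,-0.01,0.015,0,0,0,-1,0.007,-0.01,0.015,0,0,0,-1,0.007,-0.01,0.015,0,0,0,-1,0.007,-0.01,0.015,0,0,0,-1])

```text
time: 19.75
position: [0.6141, -0.1162, 0.0657]
tool_rot: [2.257, 2.175, 0.011]
ft_force: [-1.2, 2.0, 21.2]
grip_width: 0.545
grip_force: 15.0
```

Run:
```python
from h import *
go(W(-.0005,-.131,.064))
```

```text
shift [-0.    -0.01   0.006] turn [ 0.009 -0.    -0.003] train [ 0.0026 -0.1309  0.0657] F [-1.2  2.  21.2] g 0.545 t 19.8
```

Request:
jog_arm(moves=[0,0,0,0,0,0,0.3,0,0,0,0,0,0,1,0,0,0,0,0,0,1,0,0,-0.1,0,0,0,1,0,-0.03,-0.2,0,0,0,1,-0.03,-0.15,-0.25,0,0,0,1,-0.07,-0.32,-0.25,0,0,0,1,-0.1,-0.48,-0.2,0,0,0,1])

```text
time: 20.75
position: [0.4634, -0.141, 0.1203]
tool_rot: [2.262, 2.178, 0.0]
ft_force: [0.1, -0.4, 0.8]
grip_width: 0.999
grip_force: 0.0
```

Run:
```python
from bw import *
go(W(-.1688,-.1641,.022)); find(ctrl.get_image("top"))
s=ctrl.get_image("scene"); u,v=proj(s,W(0,-.1,.06)).astype(int); u0,v0=u-60,v-40
im=cv2.resize(s["pixels"][v0:v0+80,u0:u0+120,::-1],(720,480),interpolation=cv2.INTER_CUBIC)
for a in np.linspace(0,6.28,60):
    p=(proj(s,W(.0026+.024*np.cos(a),-.1309+.024*np.sin(a),.086))-[u0,v0])*6+3; cv2.circle(im,tuple(p.astype(int)),1,(0,0,255),-1)
cv2.imwrite("pics/b1.png",im)
```

```text
shift [-0.011 -0.072  0.328] turn [ 0.001  0.    -0.004] train [-0.1472 -0.1608  0.1203] F [ 0.1 -0.4  0.8] g 0.999 t 20.8
bowl [0.4328 0.1437] diam [0.0542 0.0552] enc 0.0573
bowl [0.4479 0.2557] diam [0.0552 0.0564] enc 0.0586
bowl [ 0.4393 -0.3566] diam [0.0578 0.0583] enc 0.06
bowl [0.4698 0.3465] diam [0.0429 0.0451] enc 0.0463
```

View pics/b1.png

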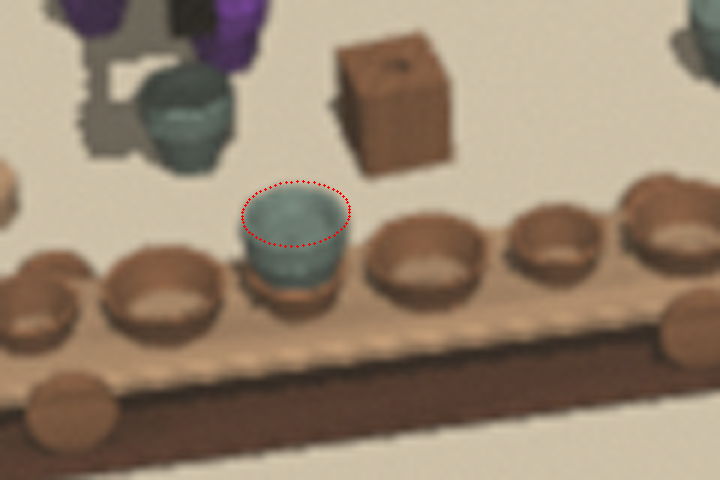

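Small bowl sits upright in the third well, its rim matching the drawn home-height circle. Next: the small bowl beside the purple ones, with a narrower opening.

Request:
jog_arm(newtons=15, moves=[-0.011,-0.072,0,0,0,0,0.5,-0.011,-0.072,0.05,0,0,0,0.5,-0.011,-0.072,0.15,0,0,0,0.5,-0.011,-0.072,0.26,0,0,0,0.5,-0.011,-0.072,0.325,0,0,0,0.5,-0.011,-0.072,0.325,0,0,0,0.5,-0.011,-0.072,0.325,0,0,0,-0.3,-0.011,-0.072,0.325,0,0,0,-1])

```text
time: 21.85
position: [0.444, -0.1427, 0.0235]
tool_rot: [2.261, 2.179, 0.002]
ft_force: [-1.0, 0.9, 0.7]
grip_width: 0.607
grip_force: 0.0
```

Run:
```python
from h import *
go(W(.002,-.251,.125))
```

```text
shift [-0.291  0.563 -0.337] turn [ 0.002  0.    -0.003] train [-0.1665 -0.1631  0.0235] F [-1.   0.9  0.7] g 0.607 t 21.9
```

Request:
jog_arm(moves=[0,0,0,0,0,0,-1,0,0,0,0,0,0,-1,0,0,-0.1,0,0,0,-1,0,0,-0.25,0,0,0,-1,-0.03,0.06,-0.337,0,0,0,-1,-0.12,0.22,-0.337,0,0,0,-1,-0.21,0.4,-0.337,0,0,0,-1,-0.28,0.53,-0.337,0,0,0,-1])

```text
time: 22.85
position: [0.6009, -0.2327, 0.1235]
tool_rot: [2.261, 2.181, -0.0]
ft_force: [-0.4, 1.0, 0.4]
grip_width: 0.544
grip_force: 15.0
```

Run:
```python
from h import *
go(W(.002,-.251,.085))
```

```text
shift [-0.011  0.029  0.128] turn [ 0.     0.    -0.002] train [-0.0067 -0.2478  0.1235] F [-0.4  1.   0.4] g 0.544 t 22.9
```

Request:
jog_arm(moves=[-0.011,0.029,0.03,0,0,0,-1,-0.011,0.029,0.1,0,0,0,-1,-0.011,0.029,0.13,0,0,0,-1,-0.011,0.029,0.145,0,0,0,-1,-0.011,0.029,0.16,0,0,0,-1,-0.011,0.029,0.175,0,0,0,-1,-0.011,0.029,0.19,0,0,0,-1,-0.011,0.029,0.205,0,0,0,-1])

```text
time: 23.85
position: [0.6102, -0.2359, 0.0646]
tool_rot: [2.258, 2.178, 0.006]
ft_force: [-1.2, 2.5, 24.2]
grip_width: 0.543
grip_force: 15.0
```

Run:
```python
from h import *
go(W(.002,-.251,.0655))
```

```text
shift [-0.001 -0.002 -0.003] turn [ 0.005  0.    -0.002] train [ 0.0027 -0.2506  0.0646] F [-1.2  2.5 24.2] g 0.543 t 23.9
```

Request:
jog_arm(moves=[0,0,0,0,0,0,0.3,0,0,0,0,0,0,1,0,0,-0.03,0,0,0,1,0,0,-0.15,0,0,0,1,-0.05,-0.07,-0.25,0,0,0,1,-0.16,-0.21,-0.25,0,0,0,1,-0.28,-0.37,-0.25,0,0,0,1,-0.38,-0.5,-0.2,0,0,0,1])

```text
time: 24.85
position: [0.4515, -0.3465, 0.1237]
tool_rot: [2.262, 2.176, 0.002]
ft_force: [-0.1, -0.3, -0.1]
grip_width: 1.0
grip_force: 0.0
```

Run:
```python
from h import *
go([.4395,-.3566,.022])
```

```text
shift [-0.035 -0.04   0.339] turn [ 0.002  0.001 -0.005] train [-0.1521 -0.3666  0.1237] F [-0.1 -0.3 -0.1] g 1.0 t 24.9
```

Request:
jog_arm(newtons=15, moves=[-0.035,-0.04,0.03,0,0,0,1,-0.035,-0.04,0.15,0,0,0,1,-0.035,-0.04,0.27,0,0,0,1,-0.035,-0.04,0.335,0,0,0,1,-0.035,-0.04,0.335,0,0,0,0.5,-0.035,-0.04,0.335,0,0,0,-0.3,-0.035,-0.04,0.335,0,0,0,-1,-0.035,-0.04,0.335,0,0,0,-1])

```text
time: 25.85
position: [0.4417, -0.3548, 0.023]
tool_rot: [2.261, 2.179, 0.002]
ft_force: [0.3, -0.1, 2.2]
grip_width: 0.682
grip_force: 15.0
```

Run:
```python
from h import *
go(W(.0025,-.191,.125))
```

```text
shift [ 0.616  0.546 -0.339] turn [ 0.002  0.001 -0.003] train [-0.1617 -0.3752  0.023 ] F [ 0.3 -0.1  2.2] g 0.682 t 25.9
```

Request:
jog_arm(moves=[0,0,-0.08,0,0,0,-1,0,0,-0.22,0,0,0,-1,0.04,0.04,-0.339,0,0,0,-1,0.17,0.15,-0.339,0,0,0,-1,0.31,0.28,-0.339,0,0,0,-1,0.45,0.4,-0.339,0,0,0,-1,0.56,0.5,-0.339,0,0,0,-1,0.6,0.54,-0.339,0,0,0,-1])

```text
time: 26.85
position: [0.6114, -0.1768, 0.1234]
tool_rot: [-2.256, -2.185, -0.002]
ft_force: [-0.2, -0.5, -1.1]
grip_width: 0.686
grip_force: 15.0
```

Run:
```python
from h import *
go(W(.0025,-.191,.065))
```

```text
shift [0.002 0.002 0.195] turn [ 0.    -0.001  0.002] train [ 0.002  -0.1916  0.1234] F [-0.2 -0.5 -1.1] g 0.686 t 26.9
```

Request:
jog_arm(moves=[0.008,0.004,0.03,0,0,0,-1,0.008,0.004,0.1,0,0,0,-1,0.008,0.004,0.13,0,0,0,-1,0.008,0.004,0.145,0,0,0,-1,0.008,0.004,0.16,0,0,0,-1,0.008,0.004,0.175,0,0,0,-1,0.008,0.004,0.19,0,0,0,-1,0.008,0.004,0.205,0,0,0,-1])

```text
time: 27.85
position: [0.6121, -0.1754, 0.0641]
tool_rot: [-2.259, -2.181, -0.006]
ft_force: [-5.3, 6.0, 23.3]
grip_width: 0.683
grip_force: 15.3
```

Run:
```python
from bw import *
go(W(.002,-.191,.0650)); find(ctrl.get_image("top"))
```

```text
shift [-0.003 -0.002 -0.003] turn [ 0.001 -0.004 -0.001] train [ 0.0026 -0.1902  0.0641] F [-5.3  6.  23.3] g 0.683 t 27.9
bowl [0.4319 0.1433] diam [0.0523 0.0564] enc 0.0579
bowl [0.4481 0.2554] diam [0.0543 0.0557] enc 0.0571
bowl [0.4701 0.347 ] diam [0.0422 0.045 ] enc 0.0463
```

Request:
jog_arm(moves=[0,0,0,0,0,0,0.3,0,0,0,0,0,0,1,0,0,-0.03,0,0,0,1,0,0,-0.15,0,0,0,1,0.06,-0.06,-0.26,0,0,0,1,0.2,-0.16,-0.3,0,0,0,1,0.36,-0.28,-0.3,0,0,0,1,0.5,-0.4,-0.3,0,0,0,1])

```text
time: 28.9
position: [0.4954, -0.0229, 0.1522]
tool_rot: [2.262, 2.179, 0.001]
ft_force: [-0.2, 1.6, 0.5]
grip_width: 0.997
grip_force: 0.0
```

Run:
```python
from h import *
go([.432,.1435,.022])
```

```text
shift [ 0.546 -0.232  0.434] turn [ 0.001  0.    -0.004] train [-0.1192 -0.0416  0.1522] F [-0.2  1.6  0.5] g 0.997 t 28.9
```

Request:
jog_arm(moves=[0.15,-0.06,0,0,0,0,1,0.31,-0.13,0,0,0,0,1,0.45,-0.19,0.05,0,0,0,1,0.53,-0.225,0.15,0,0,0,1,0.546,-0.23,0.28,0,0,0,1,0.546,-0.23,0.4,0,0,0,1,0.546,-0.23,0.43,0,0,0,1,0.546,-0.23,0.43,0,0,0,0.5])

```text
time: 29.9
position: [0.4338, 0.1419, 0.0234]
tool_rot: [2.263, 2.178, -0.001]
ft_force: [-0.8, 0.3, 0.2]
grip_width: 0.943
grip_force: 0.0
```

Run:
```python
from h import *
go([.433,.1435,.022]);go(W(.0025,-.071,.125))
```

```text
shift [ 0.005 -0.003  0.005] turn [ 0.     0.001 -0.004] train [-0.1863  0.121   0.0234] F [-0.8  0.3  0.2] g 0.943 t 29.9
shift [-0.637  0.632 -0.338] turn [ 0.     0.001 -0.004] train [-0.1863  0.121   0.0234] F [-0.8  0.3  0.2] g 0.943 t 29.9
```

Request:
jog_arm(newtons=15, moves=[0.004,0,0.004,0,0,0,-0.3,0.004,0,0.004,0,0,0,-1,0.004,0,0.004,0,0,0,-1,0.004,0,0.004,0,0,0,-1,0.004,0,-0.08,0,0,0,-1,0.004,0,-0.22,0,0,0,-1,-0.04,0.04,-0.338,0,0,0,-1,-0.17,0.17,-0.338,0,0,0,-1])

```text
time: 30.9
position: [0.484, 0.0926, 0.1273]
tool_rot: [-2.255, -2.187, -0.011]
ft_force: [1.4, -0.2, -0.8]
grip_width: 0.688
grip_force: 15.0
```

Run:
```python
from h import *
go(W(.0025,-.071,.125))
```

```text
shift [-0.483  0.455  0.007] turn [ 0.004 -0.005  0.003] train [-0.1345  0.0734  0.1273] F [ 1.4 -0.2 -0.8] g 0.688 t 30.9
```

Request:
jog_arm(moves=[-0.13,0.13,0,0,0,0,-1,-0.26,0.25,0,0,0,0,-1,-0.38,0.37,0,0,0,0,-1,-0.46,0.44,0,0,0,0,-1,-0.475,0.457,0,0,0,0,-1,-0.475,0.457,0.05,0,0,0,-1,-0.475,0.457,0.1,0,0,0,-1,-0.475,0.457,0.1,0,0,0,-1])

```text
time: 31.9
position: [0.6122, -0.0561, 0.0922]
tool_rot: [-2.258, -2.179, 0.004]
ft_force: [-0.7, 1.1, -0.1]
grip_width: 0.685
grip_force: 15.0
```

Run:
```python
from h import *
go(W(.0025,-.0705,.065))
```

```text
shift [0.001 0.013 0.091] turn [-0.004 -0.001 -0.001] train [-0.0013 -0.0709  0.0922] F [-0.7  1.1 -0.1] g 0.685 t 31.9
```

Request:
jog_arm(moves=[0.001,0.01,0.01,0,0,0,-1,0.001,0.01,0.025,0,0,0,-1,0.001,0.01,0.04,0,0,0,-1,0.001,0.01,0.055,0,0,0,-1,0.001,0.01,0.07,0,0,0,-1,0.001,0.01,0.08,0,0,0,-1,0.001,0.01,0.09,0,0,0,-1,0.001,0.01,0.103,0,0,0,-1])

```text
time: 32.9
position: [0.6162, -0.0567, 0.0645]
tool_rot: [-2.259, -2.177, 0.0]
ft_force: [-10.0, 2.6, 17.8]
grip_width: 0.683
grip_force: 15.1
```

Run:
```python
from h import *
go(W(.002,-.071,.065)); go([.4487,.2555,.15])
```

```text
shift [ 0.001 -0.002 -0.002] turn [-0.003 -0.002 -0.003] train [ 0.0027 -0.0713  0.0645] F [-10.    2.6  17.8] g 0.683 t 32.9
shift [ 1.02  -0.597 -0.281] turn [-0.003 -0.002 -0.003] train [ 0.0027 -0.0713  0.0645] F [-10.    2.6  17.8] g 0.683 t 32.9
```

Request:
jog_arm(moves=[0,0,0,0,0,0,0.3,0,0,0,0,0,0,1,0,0,-0.03,0,0,0,1,0,0,-0.15,0,0,0,1,0.06,-0.06,-0.26,0,0,0,1,0.2,-0.16,-0.3,0,0,0,1,0.36,-0.28,-0.3,0,0,0,1,0.5,-0.4,-0.3,0,0,0,1])

```text
time: 33.9
position: [0.5025, 0.0982, 0.1544]
tool_rot: [2.262, 2.179, 0.004]
ft_force: [0.9, 1.5, -0.6]
grip_width: 1.002
grip_force: 0.0
```

Run:
```python
from h import *
go([.449,.2555,.022])
```

```text
shift [ 0.517 -0.199  0.442] turn [ 0.002 -0.001 -0.003] train [-0.1161  0.0796  0.1544] F [ 0.9  1.5 -0.6] g 1.002 t 33.9
```

Request:
jog_arm(moves=[0.15,-0.06,0,0,0,0,1,0.31,-0.12,0,0,0,0,1,0.44,-0.17,0.05,0,0,0,1,0.51,-0.2,0.15,0,0,0,1,0.521,-0.203,0.28,0,0,0,1,0.521,-0.203,0.4,0,0,0,1,0.521,-0.203,0.438,0,0,0,1,0.521,-0.203,0.438,0,0,0,0.5])

```text
time: 34.9
position: [0.4483, 0.2548, 0.0224]
tool_rot: [2.263, 2.179, -0.0]
ft_force: [0.3, -0.2, 0.6]
grip_width: 0.954
grip_force: 0.0
```

Run:
```python
from h import *
go([.449,.2555,.022]);go(W(.0025,.049,.125))
```

```text
shift [0.002 0.002 0.001] turn [ 0.     0.    -0.004] train [-0.1756  0.2343  0.0224] F [ 0.3 -0.2  0.6] g 0.954 t 34.9
shift [-0.616  0.596 -0.342] turn [ 0.     0.    -0.004] train [-0.1756  0.2343  0.0224] F [ 0.3 -0.2  0.6] g 0.954 t 34.9
```

Request:
jog_arm(newtons=15, moves=[0.002,0,0,0,0,0,-0.3,0.002,0,0,0,0,0,-1,0.002,0,0,0,0,0,-1,0.002,0,0,0,0,0,-1,0.002,0,-0.08,0,0,0,-1,0.002,0,-0.22,0,0,0,-1,-0.06,0.02,-0.36,0,0,0,-1,-0.2,0.1,-0.38,0,0,0,-1])

```text
time: 35.9
position: [0.4766, 0.1967, 0.1392]
tool_rot: [-2.256, -2.186, -0.01]
ft_force: [-0.2, -0.1, -0.4]
grip_width: 0.683
grip_force: 15.0
```

Run:
```python
from h import *
go(W(.0025,.049,.095))
```

```text
shift [-0.429  0.491  0.147] turn [ 0.004 -0.004  0.002] train [-0.1453  0.1772  0.1392] F [-0.2 -0.1 -0.4] g 0.683 t 35.9
```

Request:
jog_arm(moves=[-0.12,0.11,0,0,0,0,-1,-0.24,0.24,0,0,0,0,-1,-0.35,0.37,0,0,0,0,-1,-0.41,0.47,0,0,0,0,-1,-0.42,0.494,0.02,0,0,0,-1,-0.42,0.494,0.1,0,0,0,-1,-0.42,0.494,0.145,0,0,0,-1,-0.42,0.494,0.145,0,0,0,-1])

```text
time: 36.9
position: [0.6175, 0.0635, 0.0913]
tool_rot: [-2.26, -2.18, 0.004]
ft_force: [-0.3, 0.9, -0.2]
grip_width: 0.687
grip_force: 15.0
```

Run:
```python
from h import *
go(W(.0025,.049,.065))
```

```text
shift [0.001 0.009 0.088] turn [-0.003  0.    -0.002] train [-0.0001  0.0488  0.0913] F [-0.3  0.9 -0.2] g 0.687 t 36.9
```

Request:
jog_arm(moves=[0.001,0.007,0.01,0,0,0,-1,0.001,0.007,0.025,0,0,0,-1,0.001,0.007,0.04,0,0,0,-1,0.001,0.007,0.055,0,0,0,-1,0.001,0.007,0.07,0,0,0,-1,0.001,0.007,0.08,0,0,0,-1,0.001,0.007,0.09,0,0,0,-1,0.001,0.007,0.103,0,0,0,-1])

```text
time: 37.9
position: [0.6198, 0.064, 0.0638]
tool_rot: [-2.258, -2.177, 0.001]
ft_force: [-13.3, 1.8, 23.1]
grip_width: 0.686
grip_force: 15.1
```

Run:
```python
from bw import *
go(W(.002,.049,.065)); find(ctrl.get_image("top"))
```

```text
shift [-0.001 -0.001 -0.004] turn [-0.004 -0.003 -0.003] train [0.0022 0.0494 0.0638] F [-13.3   1.8  23.1] g 0.686 t 37.9
bowl [0.4698 0.3463] diam [0.043  0.0457] enc 0.0469
```

Request:
jog_arm(moves=[0,0,0,0,0,0,0.3,0,0,0,0,0,0,1,0,0,-0.03,0,0,0,1,0,0,-0.15,0,0,0,1,0.01,-0.1,-0.27,0,0,0,1,0.1,-0.26,-0.32,0,0,0,1,0.24,-0.4,-0.32,0,0,0,1,0.4,-0.5,-0.32,0,0,0,1])

```text
time: 38.95
position: [0.475, 0.1889, 0.1587]
tool_rot: [-2.264, -2.178, -0.004]
ft_force: [0.8, 0.8, 0.1]
grip_width: 1.0
grip_force: 0.0
```

Run:
```python
from h import *
go([.471,.3465,.022])
```

```text
shift [ 0.523 -0.034  0.457] turn [ 0.002 -0.002 -0.005] train [-0.1467  0.1693  0.1587] F [0.8 0.8 0.1] g 1.0 t 39.0
```

Request:
jog_arm(moves=[0.16,-0.01,0,0,0,0,1,0.33,-0.025,0,0,0,0,1,0.46,-0.035,0.05,0,0,0,1,0.52,-0.037,0.15,0,0,0,1,0.526,-0.037,0.28,0,0,0,1,0.526,-0.037,0.4,0,0,0,1,0.526,-0.037,0.455,0,0,0,0.6,0.526,-0.037,0.455,0,0,0,0.5])

```text
time: 39.95
position: [0.4705, 0.3458, 0.0208]
tool_rot: [2.263, 2.179, -0.002]
ft_force: [0.5, 0.6, -0.4]
grip_width: 0.851
grip_force: 0.0
```

Run:
```python
from h import *
go([.471,.3465,.022]);go(W(.0025,-.011,.125))
```

```text
shift [ 0.002  0.002 -0.004] turn [-0.     0.001 -0.004] train [-0.1565  0.326   0.0208] F [ 0.5  0.6 -0.4] g 0.851 t 40.0
shift [-1.122  0.534 -0.346] turn [-0.     0.001 -0.004] train [-0.1565  0.326   0.0208] F [ 0.5  0.6 -0.4] g 0.851 t 40.0
```

Request:
jog_arm(newtons=15, moves=[0.002,0,-0.003,0,0,0,-0.3,0.002,0,-0.003,0,0,0,-1,0.002,0,-0.003,0,0,0,-1,0.002,0,-0.003,0,0,0,-1,0.002,0,-0.08,0,0,0,-1,0.002,0,-0.22,0,0,0,-1,-0.06,0,-0.36,0,0,0,-1,-0.22,0,-0.38,0,0,0,-1])

```text
time: 40.95
position: [0.4695, 0.2831, 0.1384]
tool_rot: [2.257, 2.184, 0.01]
ft_force: [0.8, -0.8, 0.3]
grip_width: 0.544
grip_force: 15.0
```

Run:
```python
from h import *
go(W(.0025,-.011,.125))
```

```text
shift [-0.915  0.525  0.043] turn [ 0.005 -0.004  0.001] train [-0.1554  0.2632  0.1384] F [ 0.8 -0.8  0.3] g 0.544 t 41.0
```

Request:
jog_arm(moves=[-0.14,0.01,0,0,0,0,-1,-0.3,0.04,0,0,0,0,-1,-0.46,0.1,0,0,0,0,-1,-0.61,0.2,0,0,0,0,-1,-0.74,0.33,0,0,0,0,-1,-0.85,0.45,0,0,0,0,-1,-0.905,0.527,0,0,0,0,-1,-0.905,0.527,0,0,0,0,-1])

```text
time: 41.95
position: [0.6166, 0.0005, 0.1348]
tool_rot: [2.265, 2.174, -0.003]
ft_force: [0.2, 0.4, -1.3]
grip_width: 0.544
grip_force: 15.0
```

Run:
```python
from h import *
go(W(.0025,-.011,.063))
```

```text
shift [0.011 0.004 0.239] turn [-0.     0.002 -0.007] train [ 0.0012 -0.0141  0.1348] F [ 0.2  0.4 -1.3] g 0.544 t 42.0
```

Request:
jog_arm(moves=[0.005,0.004,0.02,0,0,0,-1,0.005,0.004,0.08,0,0,0,-1,0.005,0.004,0.13,0,0,0,-1,0.005,0.004,0.14,0,0,0,-1,0.005,0.004,0.14,0,0,0,-1,0.005,0.004,0.14,0,0,0,-1,0.005,0.004,0.14,0,0,0,-1,0.005,0.004,0.14,0,0,0,-1])

```text
time: 42.95
position: [0.6174, 0.0047, 0.0936]
tool_rot: [2.262, 2.18, 0.001]
ft_force: [0.3, -0.1, -1.1]
grip_width: 0.547
grip_force: 15.0
```

Run:
```python
from h import *
go(W(.0025,-.011,.063))
```

```text
shift [-0.004  0.002  0.102] turn [ 0.001 -0.    -0.003] train [ 0.0019 -0.0099  0.0936] F [ 0.3 -0.1 -1.1] g 0.547 t 43.0
```

Request:
jog_arm(moves=[-0.003,0.002,0.015,0,0,0,-1,-0.003,0.002,0.03,0,0,0,-1,-0.003,0.002,0.045,0,0,0,-1,-0.003,0.002,0.06,0,0,0,-1,-0.003,0.002,0.075,0,0,0,-1,-0.003,0.002,0.09,0,0,0,-1,-0.003,0.002,0.105,0,0,0,-1,-0.003,0.002,0.116,0,0,0,-1])

```text
time: 43.95
position: [0.618, 0.0034, 0.062]
tool_rot: [-2.262, -2.178, -0.002]
ft_force: [-9.5, 0.8, 25.1]
grip_width: 0.548
grip_force: 15.0
```

Run:
```python
from h import *
go(W(.0025,-.011,.063))
```

```text
shift [ 0.001 -0.    -0.003] turn [-0.    -0.002 -0.004] train [ 0.0025 -0.0112  0.062 ] F [-9.5  0.8 25.1] g 0.548 t 44.0
```

Seated. Release, retreat, and inspect everything.

Request:
jog_arm(moves=[0,0,0,0,0,0,0.3,0,0,0,0,0,0,1,0,0,-0.03,0,0,0,1,0,0,-0.15,0,0,0,1,0,0,-0.3,0,0,0,1,0,-0.15,-0.45,0,0,0,1,0,-0.3,-0.5,0,0,0,1,0,-0.42,-0.55,0,0,0,1])

```text
time: 44.95
position: [0.4907, 0.0081, 0.2243]
tool_rot: [-2.263, -2.179, -0.001]
ft_force: [-0.3, 1.0, -0.1]
grip_width: 0.995
grip_force: 0.0
```

Run:
```python
from h import *
s=ctrl.get_image("scene"); u,v=proj(s,W(0,-.05,.06)).astype(int); u0,v0=u-100,v-60
im=cv2.resize(s["pixels"][v0:v0+110,u0:u0+200,::-1],(800,440),interpolation=cv2.INTER_CUBIC)
for k in range(6):
  r=.024 if k%2==0 else .03
  for a in np.linspace(0,6.28,50):
    p=(proj(s,W(.0026+r*np.cos(a),-.2507+.06*k+r*np.sin(a),.086))-[u0,v0])*4+2; cv2.circle(im,tuple(p.astype(int)),0,(0,0,255),-1)
cv2.imwrite("pics/f.png",im)
```

```text
(no output)
```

View pics/f.png

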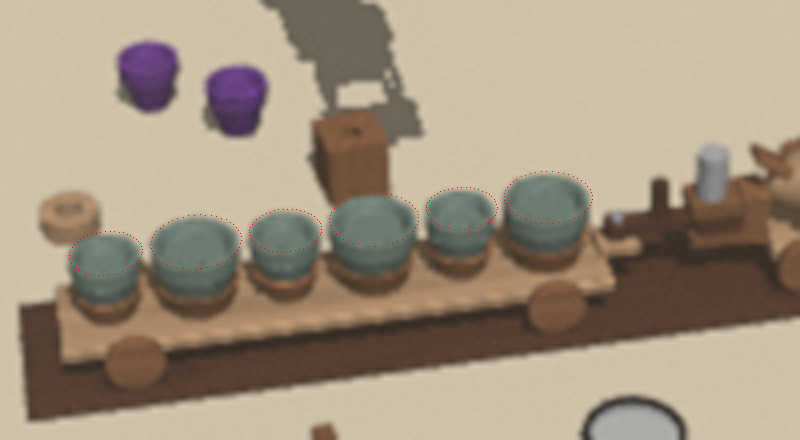

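All six bowls fill the wells upright at the home height (rims match the circles), the pin stands seated on the fork, and the purple bowls and toys are untouched.

```bash
python3 -c "
from bench import ctrl
print(ctrl.close_job())"
```

```text
the job is handed in; nothing more can be done
None
```

The job is handed in: the drawbar is at its stop in the fork, the pin is seated with its head on the fork, all six bowls are home in wells of their own size, and the purple look-alikes and other toys were left alone. It took about 45 s of robot time.

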